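Close the collection box under the vial drop and tip in the spent vials

TASK

The collection box of the vial drop was left pulled out on its rail. Push it fully home under the funnel, firmly through its roller catch until it stands against its stop but without ramming it, then tip all four spent vials from the scoop down the funnel into the box and set the empty scoop back down flat on the desk. Leave the beaker, the brown vial and the white bottle where they stand.

Things in the scene. Friction and masses are not known exactly. Their poses are not given: they have to be found in the camera images.
- station: Fixed vial drop: base plate 6 mm thick with two slide rails (95 mm wide over all, 15 mm high, x = -170 to 60 mm), grey cheeks at y = +-63 mm (x = -36 to 44 mm, 128 mm high) and a round steel funnel held in a square frame (140 x 140 mm, z = 128 to 132 mm). Origin: on the desk under the funnel's centre; x along the rails, the way the box is pushed home; z up
- funnel_mouth (a point): Centre of the funnel's mouth, in the plane of its rim, 146 mm above the desk. The mouth is 120 mm wide inside; the throat is 50 mm wide and ends 70 mm above the desk, 8 mm over the rim of the box. Axes as the station's
- rail_stop (a point): Midway between the two rubber buffers that stop the box's rear wall; axes as the station's. A sprung roller catch behind them takes the striker on the box's rear: past 1 to 2 N of rail friction one feels, from about 17 mm before the stop, 12 to 18 N of resistance that gives way within 10 mm; the catch then draws the box on and holds it, and what comes next is the firm stop
- box: Collection box, grey plastic, open on top, 0.2 to 0.4 kg, captive in the rails (1.5 mm play): it only slides along the station's x. Starts 60 to 100 mm short of home; home, its origin lies over the station's origin. Origin: middle of its underside, 6 mm above the desk; axes as the station's. Inside 98 x 66 mm, floor at z = 4 mm in front, sloping up to 40 mm at the rear, rim at z = 56 mm. 
- box_handle (a point): Middle of the box's handle, a level steel bar 11 mm thick and 56 mm long along y, at x = -92 mm, z = 80 mm of the box (86 mm above the desk). It stands 35 mm out, towards -x, from the face of the box's raised front plate (72 mm wide, z = 12 to 92 mm of the box). Push on the bar's -x side. Axes as the box's
- scoop: Steel scoop in which the vials lie, 0.16 to 0.24 kg: flat tray, floor 2 mm thick, 110 mm long, 56 mm wide, open at its front, with an upright black handle behind. Origin: on its underside, mid width; x to the open front, z up. Front edge at x = 60 mm, back wall at x = -50 mm, side walls 22 mm high, 12 mm near the front. Smooth: vials begin to slide at 12 to 25 degrees front down
- scoop_grip (a point): Where to grip the scoop's handle: at x = -74 mm, z = 72 mm of the scoop. The handle is an upright plate 11 mm thick along y (fingers close along y), from x = -90 to -58 mm and z = 12 to 92 mm of the scoop. Axes as the scoop's
- scoop_lip (a point): Middle of the scoop's open front edge, top of the floor, over which the vials slide out: x = 60 mm, z = 2 mm of the scoop, so 134 mm ahead of scoop_grip and 70 mm below it. Axes as the scoop's
- vial_1_mid (a point): Middle of a white sample vial with a white cap, 16 mm diameter, 41 mm long, lying lengthwise in the scoop. Its z axis is the vial's axis
- vial_2_mid (a point): Middle of a sample vial with a blue cap, 16 mm diameter, 41 mm long, lying lengthwise in the scoop. Its z axis is the vial's axis
- vial_4_mid (a point): Middle of a small white sample vial, 12 mm diameter, 37 mm long, lying lengthwise in the scoop. Its z axis is the vial's axis
- vial_5_mid (a point): Middle of a small sample vial with a blue cap, 12 mm diameter, 37 mm long, lying lengthwise in the scoop. Its z axis is the vial's axis
- beaker: Bystander: a small clear beaker, 57 mm diameter, 66 mm high, standing on the desk. Origin under its centre
- amber_vial: Bystander: a brown vial with a white cap, 22 mm diameter, 55 mm high, standing on the desk. Origin under its centre
- white_bottle: Bystander: a white bottle, 28 mm diameter, 44 mm high, standing on the desk. Origin under its centre
Mind the look-alikes: they are no part of the job. Of the things that look like the scoop, the larger one is meant.

How it is judged:
By the outcome, as a careful person would: the job done as asked, in the order asked, and still so for the second after the job is handed in, with the robot touching nothing.
It also fails if it takes over 69 s, if anything falls off the work surface, if the arm or the gripper's body presses on something with over 40 N, if the wrist force passes 120 N, or if a joint passes its speed limit or range.

ROBOT

A 6-joint arm with a two-finger parallel gripper is mounted at the origin on a cart in front of the work surface, level with it; the furniture and walls round the work are solid. World frame = base frame: x ahead of the robot, y to its left, z up, the work surface at z = 0. Lengths are in mm, angles in rad, forces in N, time in s.
With the tool pointing down it reaches from about 275 to 825 mm from the base axis. Payload 5.2 kg.
Tool frame: the origin (TCP) lies at the very end of the fingers, on their centre line; the grasp point (between the pads) lies 19 mm behind it; z points along the fingers, y is the line along which they close (so a half turn about z gives the same grasp; the last joint's range is limited). The gripper opens to 93 mm and grips with 3 to 60 N. Pads are 15 mm wide; open, the fingers measure 128 mm over their backs; the gripper's body (75 mm by 188 mm) begins 65 mm behind the grasp point.
Start: joints at [1.048, 0.259, 1.535, -0, 1.348, -0.203], TCP at [172.885, 522.126, 218.653] pointing down, gripper open.
Joint ranges: [-3.14, 3.14], [-0.91, 2.08], [0.19, 2.58], [-1.22, 4.36], [0.22, 2.71], [-3.12, 3.12]. Speed limits (rad/s): [2.57, 2.57, 3.14, 3.14, 3.14, 3.14].

INTERFACE

Orientations are given as [roll, pitch, yaw] about the fixed x, y, z axes, in that order (R = Rz(yaw) Ry(pitch) Rx(roll)).
In Python, from bench import robot gives the robot as it stands. The module is installed in compiled form; this text tells all that it offers. Calls block until the motion is done:
- robot.move_ptp(position, orientation): joint-space move of the TCP to a pose.
- robot.move_linear(position, ori=None, speed=150, f_stop=None): straight line of the TCP; ori=None keeps the orientation; speed is the mean speed in mm/s. With f_stop (N) it stops when the force on the tool has changed by that much, and returns True; else False.
- robot.move_j(angles): joint-space move.
- robot.move_gripper(opening): opening from 0.0 (shut) to 1.0 (fully open); the grip force is fixed at half the most; returns when the fingers have stopped.
- robot.sleep(seconds).
- robot.inverse_kinematics(position, orientation): joint angles nearest the present ones, or None.
- robot.get_image(name): name is "scene" or "top" or "wrist"; returns a dict with "img" (384x512x3 uint8, blue, green, red), "fovy" (degrees; the focal length in pixels is half the picture's height over the tangent of half this angle, whatever the lens; pixels are square), "cx", "cy" (the principal point, pixels), "k1" (the pictures are not rectified: a ray, as slopes to the right and down, at radius r is drawn at 1 + k1 r^2 times it, then the intrinsics apply), "eye" and "orientation" of the camera in the world. Camera axes: x right, y down, z forward; pixel columns grow to the right and rows downward; lengths in mm; the calibration is good to about 2 mm. A picture is of the moment at which its call begins. There is no depth.
A pose or a line that the arm cannot do raises robot.MotionError and nothing moves.
- robot.hand_in(): hands the job in; it is judged then, once.
Readings, each from a call of its own:
- robot.current_t(): time.
- robot.current_qpos(): joint angles.
- robot.current_joint_vel(): joint speeds.
- robot.current_joint_efforts(): joint torques, N m.
- robot.current_tcp_pos(): TCP position.
- robot.current_eef_rot(): TCP orientation.
- robot.current_contact_force(): force on the tool from outside, world axes, zero at the start.
- robot.current_ft_torque(): the same for the moment, N m.
- robot.current_gripper_width(): opening from 0.0 (shut) to 1.0 (fully open).
- robot.current_finger_force(): force on a finger pad.
Only numpy, scipy, OpenCV 4.12 (cv2) and the standard library are available. Lean on these libraries where they do the work, as an engineer would, in place of code of your own. Each camera call takes 0.05 s, during which the arm holds its last target. There are 200 camera calls.

## Working session

There is one attempt and no reset: what is moved stays moved. The work goes in short steps, each a Python script; the robot and the scene stay as the last script left them, time stands still between calls to the robot, and variables do not carry over. Pictures are saved under pics/ and viewed, at most 13 in all, crops included, and the job is handed in when it is done.

```bash
mkdir -p pics; cat > h.py <<'E'
import numpy as np, cv2
from scipy.spatial.transform import Rotation as Rot
from bench import robot
def rotm(o):
    o=np.array(o,float)
    return o if o.shape==(3,3) else Rot.from_euler('xyz',o).as_matrix()
def ray(c,u,v):
    h=c['img'].shape[0]; f=h/2/np.tan(np.radians(c['fovy'])/2)
    d=np.array([(u-c['cx'])/f,(v-c['cy'])/f]); s=d.copy()
    for _ in range(20): s=d/(1+c['k1']*(s@s))
    return np.array(c['eye'],float), rotm(c['orientation'])@np.array([s[0],s[1],1])
def onz(c,u,v,z):
    e,d=ray(c,u,v); return (e+d*(z-e[2])/d[2])
def proj(c,p):
    h=c['img'].shape[0]; f=h/2/np.tan(np.radians(c['fovy'])/2)
    q=rotm(c['orientation']).T@(np.array(p,float)-np.array(c['eye'],float)); s=q[:2]/q[2]
    s=s*(1+c['k1']*(s@s)); return s*f+[c['cx'],c['cy']]
E
python3 - <<'E'
from h import *
import pickle
for n in ("scene","top"):
    c=robot.get_image(n); pickle.dump(c,open(n+'.pkl','wb'))
    print(n,{k:v for k,v in c.items() if k!='img'})
    cv2.imwrite(f'pics/{n}.png',cv2.resize(c['img'],(768,576),interpolation=cv2.INTER_CUBIC))
print(robot.current_eef_rot(),robot.current_t())
E
```

```text
scene {'fovy': 54.553478980068846, 'cx': 254.24107467631683, 'cy': 191.16078937133364, 'k1': -0.024606539443383812, 'eye': array([ -75.6977933 , -611.59723838, 1049.54754968]), 'orientation': array([-2.32236161,  0.01470164, -0.75248755])}
top {'fovy': 43.90450842573826, 'cx': 255.60680706190186, 'cy': 188.00955185419, 'k1': -0.07913107689746392, 'eye': array([ 419.36846894,  109.01147968, 1652.57303462]), 'orientation': array([-3.01823983, -0.01748482, -1.54287393])}
[-3.13997607e+00 -3.21287303e-04  2.82174875e+00] 0.1
```

View pics/scene.png

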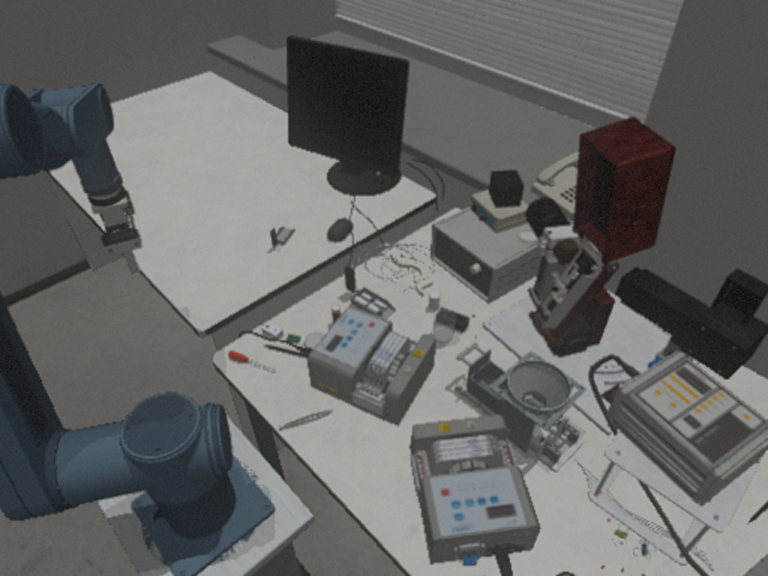

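View pics/top.png

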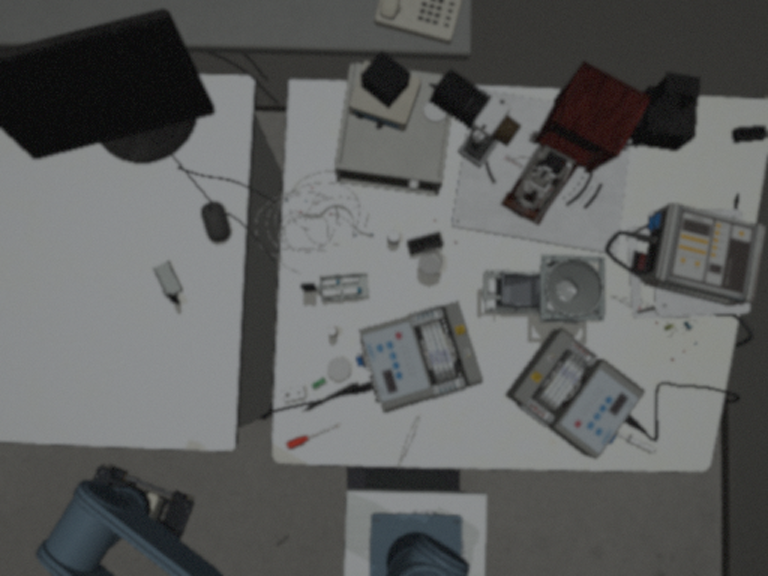

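The scene view shows the box handle at about (468,360) and the scoop at about (372,305). The top view has the station funnel at (575,288), the box handle at (485,293), and the large scoop at (342,288) with its black handle at (310,287). The small look-alike scoop is on the left table. Next I'll measure and make one zoomed composite.

```bash
python3 - <<'E'
from h import *
import pickle
t=pickle.load(open('top.pkl','rb')); s=pickle.load(open('scene.pkl','rb'))
a=cv2.resize(t['img'][150:270,185:417],None,fx=3.4,fy=3.0,interpolation=cv2.INTER_CUBIC)[:, :789]
b=cv2.resize(s['img'][175:310,190:400],None,fx=1,fy=1)
a=cv2.resize(t['img'][150:270,185:417],(696,360),interpolation=cv2.INTER_CUBIC)
cv2.imwrite('pics/topz.png',cv2.convertScaleAbs(a,alpha=1.5))
b=cv2.resize(s['img'][180:320,190:400],(798,532),interpolation=cv2.INTER_CUBIC)
cv2.imwrite('pics/scz.png',cv2.convertScaleAbs(b,alpha=1.5))
k=2/3
for n,u,v,z in [('funnel',573,288,146),('boxh',483,293,86),('scoop hand',310,287,92),('scoop front',368,288,2),('beak?',340,370,0),('beak2?',430,265,0),('vial?',333,332,44),('bottle?',394,240,44)]:
    print(n,onz(t,u*k,v*k,z).round())
E
```

```text
funnel [ 606. -319.  146.]
boxh [ 596. -134.   86.]
scoop hand [598. 248.  92.]
scoop front [610. 121.   2.]
beak? [418. 180.   0.]
beak2? [668. -22.   0.]
vial? [503. 197.  44.]
bottle? [717.  65.  44.]
```

View pics/topz.png

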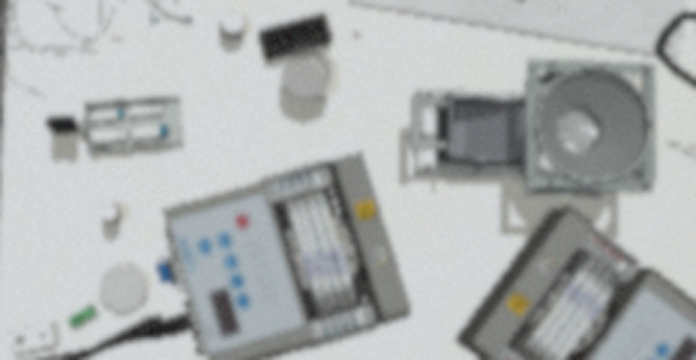

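View pics/scz.png

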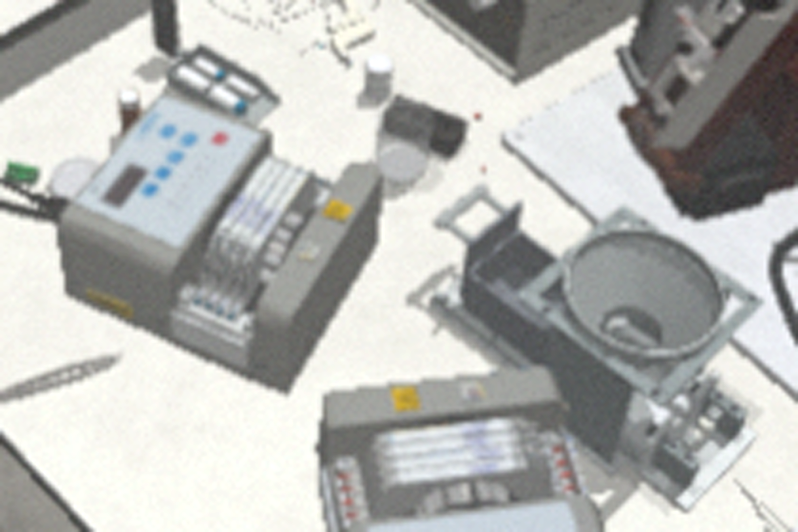

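The zooms show the funnel frame in topz at (528,62)–(655,190), the box bar at x≈417 and y 92–180, the scoop tray at (87..182, 97..155), and its black handle at (63,125). The beaker is at (305,75), with the bottle at (232,28) and the brown vial at (112,215), all clear of both work lines. In scz the bar's middle is about (458,206).

```bash
python3 - <<'E'
from h import *
import pickle
t=pickle.load(open('top.pkl','rb')); s=pickle.load(open('scene.pkl','rb'))
T=lambda u,v,z:onz(t,185+u/3,150+v/3,z).round(1)
S=lambda u,v,z:onz(s,190+u/3.8,180+v/3.8,z).round(1)
fr=[T(*p,132) for p in [(528,60),(655,65),(655,190),(527,188)]]
print('frame',fr,np.mean(fr,0))
fs=[S(*p,132) for p in [(627,208),(762,302),(663,390),(520,295)]]
print('frame scene',fs,np.mean(fs,0))
print('bar top',T(417,95,86),T(414,180,86),'scene',S(437,222,86),S(478,190,86))
print('scoop front',T(182,97,12),T(182,150,12),'back',T(87,100,22),T(88,155,22),'handle',T(63,125,92))
print('scoop scene front',S(280,98,12),S(252,116,12),'handle top',S(163,-5,92))
# near orientation: IK checks
q0=robot.current_qpos()
for th in (0,20,45,55):
    # scoop frame: x->-Y world, z up; tilt front down about scoop y
    Rs=Rot.from_euler('z',-np.pi/2)*Rot.from_euler('y',np.radians(th))
    for k in (1,-1):
        Rt=Rs*Rot.from_matrix(np.array([[-k,0,0],[0,k,0],[0,0,-1]]).T)
        lip=np.array([605,-300,150]); tcp=lip+Rs.apply([-134,0,51])
        q=robot.inverse_kinematics(list(tcp),list(Rt.as_euler('xyz')))
        print(th,k,tcp.round(),Rt.as_euler('xyz').round(2),None if q is None else np.round(q,2))
E
```

```text
frame [array([ 678. , -253.9,  132. ]), array([ 677. , -394.4,  132. ]), array([ 540.4, -393. ,  132. ]), array([ 538.8, -252.9,  132. ])] [ 608.55 -323.55  132.  ]
frame scene [array([ 677.8, -258.4,  132. ]), array([ 674.8, -390.1,  132. ]), array([ 550.6, -383. ,  132. ]), array([ 542.3, -253.1,  132. ])] [ 611.375 -321.15   132.   ]
bar top [ 642.5 -140.3   86. ] [ 547.7 -138.    86. ] scene [ 582.8 -135.    86. ] [ 637.1 -135.9   86. ]
scoop front [642.4 121.1  12. ] [580.7 119.2  12. ] back [634.2 230.1  22. ] [570.8 226.5  22. ] handle [596.5 250.2  92. ]
scoop scene front [641.3 122.5  12. ] [602.9 123.8  12. ] handle top [603.2 256.3  92. ]
0 1 [ 605. -166.  201.] [3.14 0.   1.57] [-0.45  0.41  1.36  0.    1.37 -0.45]
0 -1 [ 605. -166.  201.] [ 3.14  0.   -1.57] [-0.45  0.41  1.36 -0.    1.37  2.7 ]
20 1 [ 605. -192.  244.] [ 3.14 -0.35  1.57] [-0.65  0.5   1.17  0.28  1.68 -0.64]
20 -1 [ 605. -192.  244.] [ 3.14  0.35 -1.57] [-0.65  0.5   1.17  0.28  1.68  2.5 ]
45 1 [ 605. -241.  281.] [ 3.14 -0.79  1.57] [-0.83  0.73  0.89  0.58  2.08 -0.69]
45 -1 [ 605. -241.  281.] [ 3.14  0.79 -1.57] [-0.83  0.73  0.89  0.58  2.08  2.45]
55 1 [ 605. -265.  289.] [ 3.14 -0.96  1.57] [-0.89  0.84  0.78  0.71  2.22 -0.65]
55 -1 [ 605. -265.  289.] [ 3.14  0.96 -1.57] [-0.89  0.84  0.78  0.71  2.22  2.49]
```

Estimates: station at (609,-322), x along world -y; box about 93 mm out; scoop yaw about -85°, grip near (600,253). I'll push first.

```bash
python3 - <<'E'
from h import *
D=[np.pi,0,np.pi/2]
robot.move_gripper(0.0)
robot.move_ptp([609,-95,200],D)
robot.move_linear([609,-95,76],speed=150)
print('f0',robot.current_contact_force())
r=robot.move_linear([609,-190,76],speed=60,f_stop=9)
print(r,robot.current_tcp_pos(),robot.current_contact_force())
if not r:
    r=robot.move_linear([609,-222,76],speed=16,f_stop=25)
    print(r,robot.current_tcp_pos(),robot.current_contact_force(),robot.current_t())
E
```

```text
f0 [1.08009927 0.11192373 0.07796751]
False [ 609.0594589  -189.86248882   76.0140344 ] [-0.24481675  0.16406641 -0.81940342]
True [ 608.62688292 -212.78502101   75.64451817] [0.09535587 0.36469784 1.0767506 ] 8.6083
```

```bash
python3 - <<'E'
from h import *
r=robot.move_linear([609,-226,76],speed=12,f_stop=25)
print(r,robot.current_tcp_pos(),robot.current_contact_force(),robot.current_t())
robot.move_linear([609,-150,76],speed=150)
robot.move_ptp([609,-120,300],[np.pi,0,np.pi/2])
c=robot.get_image('top'); w=robot.get_image('wrist')
a=cv2.resize(c['img'][160:260,310:417],(428,400),interpolation=cv2.INTER_CUBIC)
cv2.imwrite('pics/push.png',cv2.hconcat([a,cv2.resize(w['img'],(372,400))]))
print(robot.current_t())
E
```

```text
True [ 607.77834439 -212.59572241   74.72336106] [ 0.44452131  1.78971271 -0.31555802] 9.375
10.9417
```

View pics/push.png

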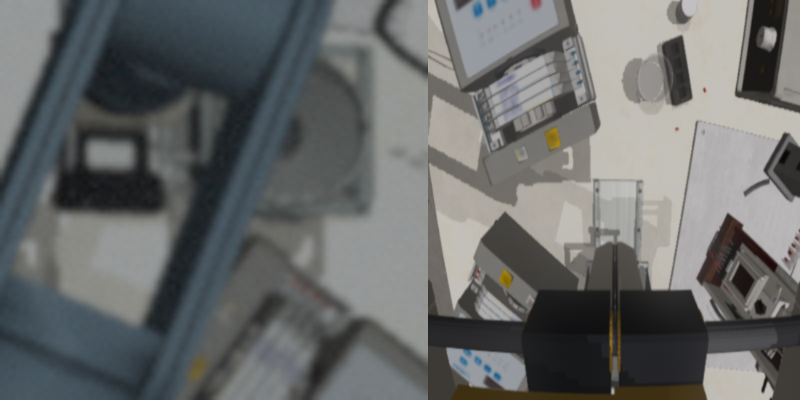

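The wrist view shows empty rails in front of the box. The second 25 N push hit resistance at the same spot with no travel, so the box is at its firm stop. I'll confirm this in the top view as the arm moves on to the scoop.

```bash
python3 - <<'E'
from h import *
import pickle
yaw=np.pi/2+np.radians(4.7)
robot.move_ptp([600,253,190],[np.pi,0,yaw])
robot.move_gripper(1.0)
c=robot.get_image('top'); w=robot.get_image('wrist'); pickle.dump((c,w),open('g.pkl','wb'))
a=cv2.resize(c['img'][160:260,310:417],(428,400),interpolation=cv2.INTER_CUBIC)
cv2.imwrite('pics/above.png',cv2.hconcat([cv2.convertScaleAbs(a,alpha=1.4)[:,:270],cv2.resize(w['img'],(512,400))]))
print(robot.current_t(), proj(w,[600,253,92])*[1,400/384]+[270,0], proj(w,[611,120,12])*[1,400/384]+[270,0],robot.current_gripper_width())
E
```

```text
13.9667 [527.33442808 202.90776877] [527.21715465 289.68346123] 1.0007962653039437
```

View pics/above.png

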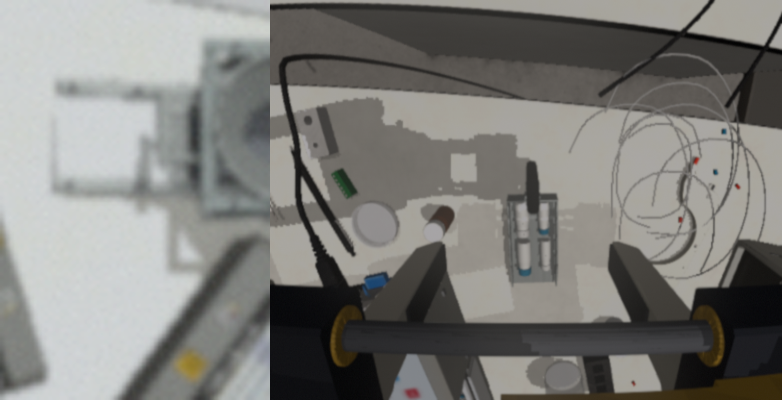

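The top crop shows the bar at about (146,172), just before the frame edge at 205. The wrist crop shows the scoop's front corners at (509,282) and (557,282), and the handle from (532,162) to (533,215). I'll compute positions from these pixels.

```bash
python3 - <<'E'
from h import *
import pickle
c,w=pickle.load(open('g.pkl','rb'))
T=lambda u,v,z:onz(c,310+u/4,160+v/4,z).round(1)
W=lambda u,v,z:onz(w,u-270,v*384/400,z).round(1)
print('bar',T(146,172,86),'frame edge',T(205,130,132), 'eye',w['eye'],w['orientation'])
print('front',W(509,282,12),W(557,282,12),'back',W(515,196,22),W(555,196,22))
print('front floor',W(511,283,0),W(556,283,0))
print('handle top back',W(532,162,92),'top front?',W(533,180,92),W(533,190,92),'bottom',W(533,213,12))
# black mask of handle
g=w['img'].max(2); m=(g<60).astype(np.uint8); n,l,s,ce=cv2.connectedComponentsWithStats(m)
for i in range(1,n):
    x,y,ww,hh,a=s[i]
    if a>80 and 230<x+ww/2<300 and 130<y<230: print(s[i],ce[i],x+270,y*400/384,(y+hh)*400/384)
z=cv2.resize(w['img'][130:290,210:320],(550,600) if 0 else (412,600),interpolation=cv2.INTER_CUBIC)
cv2.imwrite('pics/wz.png',cv2.convertScaleAbs(z,alpha=1.5))
E
```

```text
bar [ 573.2 -216.2   86. ] frame edge [ 604.2 -254.7  132. ] eye [592.70149792 338.2692082  357.54178605] [2.83582198e+00 3.58296599e-04 8.28038700e-02]
front [588.  128.5  12. ] [646.4 133.3  12. ] back [588.  236.9  22. ] [631.2 240.5  22. ]
front floor [590.4 120.1   0. ] [647.1 124.7   0. ]
handle top back [601.  287.5  92. ] top front? [603.1 272.8  92. ] [603.9 264.5  92. ] bottom [609.6 216.4  12. ]
[256 156  13  49 495] [261.98585859 180.94949495] 526 162.5 213.54166666666666
```

View pics/wz.png

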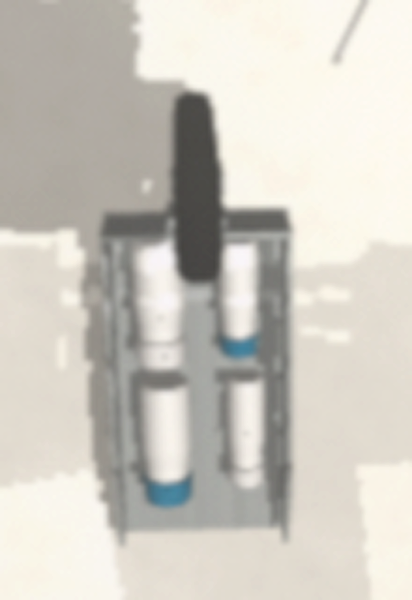

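The close view shows the black handle's top-front edge at about (198,282), its foot at (192,92), and the floor's front edge at (125,527)–(283,527). All four vials lie in the tray.

```bash
python3 - <<'E'
from h import *
import pickle
c,w=pickle.load(open('g.pkl','rb'))
W=lambda u,v,z:onz(w,210+u/3.745,130+v/3.75,z).round(1)
print('handle top front(-58)',W(178,280,92),W(219,280,92),'foot back(-90)',W(178,94,12),W(208,94,12))
print('front floor(60)',W(125,527,2),W(283,527,2),'front wall tips(60)',W(124,542,12),W(287,541,12))
print('back wall top (-50)',W(105,235,22),W(289,235,22))
# bar via column profile of top view
g=c['img'].mean(2); print(g[198:210,330:366].mean(0).round().astype(int))
print([onz(c,u,203,86)[:2].round(0) for u in (342,345,348)])
E
```

```text
handle top front(-58) [600.9 244.   92. ] [610.4 244.8  92. ] foot back(-90) [598.7 272.3  12. ] [607.3 273.   12. ]
front floor(60) [593.3 123.2   2. ] [646.1 127.5   2. ] front wall tips(60) [593.4 123.6  12. ] [646.5 128.3  12. ]
back wall top (-50) [580.8 231.2  22. ] [634.1 235.6  22. ]
[137 136 135 136 136 136 136 135 135 135 133 133 131 122 109  99 100 110
 120 120 115 112 105 100  97  93  85  73  62  63  80  96  99  90  79  73]
[array([ 573., -201.]), array([ 573., -211.]), array([ 573., -221.])]
```

```bash
python3 - <<'E'
from h import *
import pickle
O=[np.pi,0,np.pi/2+np.radians(5.2)]
robot.move_linear([603.5,257,120],O,speed=150)
f=robot.move_linear([603.5,257,53],speed=100,f_stop=15)
print(f,robot.current_tcp_pos())
robot.move_gripper(0.0); robot.sleep(0.2)
print('w',robot.current_gripper_width(),robot.current_finger_force(),robot.current_contact_force())
robot.move_linear([603.5,257,83],speed=50)
robot.sleep(0.3)
print(robot.current_tcp_pos(),robot.current_gripper_width(),robot.current_contact_force(),robot.current_ft_torque())
s=robot.get_image('scene'); t=robot.get_image('top'); pickle.dump((s,t),open('lift.pkl','wb'))
a=cv2.resize(s['img'][215:325,285:395],(400,400),interpolation=cv2.INTER_CUBIC)
b=cv2.resize(s['img'][150:220,205:275],(400,400),interpolation=cv2.INTER_CUBIC)
cv2.imwrite('pics/lift.png',cv2.convertScaleAbs(cv2.hconcat([a,b]),alpha=1.5)); print(robot.current_t())
print('home bar expected px', (proj(s,[609,-230,86])-[285,215])*400/110,(proj(s,[609,-252,132])-[285,215])*400/110)
E
```

```text
False [604.05346723 257.13941831  53.67421723]
w 0.11301158209121778 29.98755007982254 [ 0.21583083  0.95742449 -0.8178872 ]
[603.31578507 256.95119409  82.62805604] 0.11838239562764176 [-0.04540466 -0.78796746 -2.18308022] [ 0.0818791   0.0245198  -0.04129386]
17.9917
home bar expected px [173.11284773 129.01872522] [200.49936748 110.43673816]
```

View pics/lift.png

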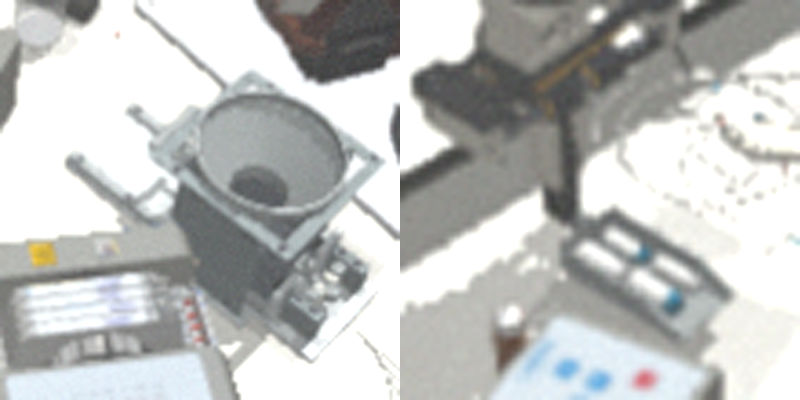

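The box now stands under the funnel. The scoop is lifted level with all four vials in it. I'll do a quick numeric check of the box's depth from the same picture.

```bash
python3 - <<'E'
from h import *
import pickle
s,t=pickle.load(open('lift.pkl','rb'))
P=lambda p:((proj(s,p)-[285,215])*400/110).round()
for d in (0,5,10,17):
    Y=-322+d
    print(d,'bar ends',P([581,Y+92,86]),P([637,Y+92,86]),'plate top near',P([573,Y+57,98]),'plate bottom near',P([573,Y+57,18]),'rear near top',P([573,Y-49,62]))
print('cheek front top/bot',P([546,-322+36,128]),P([546,-322+36,6]),'rear',P([546,-322-44,128]),P([546,-322-44,6]))
a=s['img'][262:276,320:345].mean(2).astype(int)
print(a)
E
```

```text
0 bar ends [153. 147.] [193. 112.] plate top near [181. 167.] plate bottom near [169. 221.] rear near top [277. 268.]
5 bar ends [149. 143.] [188. 109.] plate top near [176. 164.] plate bottom near [165. 217.] rear near top [272. 264.]
10 bar ends [144. 140.] [184. 105.] plate top near [172. 160.] plate bottom near [160. 214.] rear near top [267. 261.]
17 bar ends [138. 135.] [178. 101.] plate top near [165. 155.] plate bottom near [154. 209.] rear near top [260. 255.]
cheek front top/bot [186. 179.] [167. 261.] rear [267. 239.] [241. 320.]
[[179 177 179 180 178 175 178 180 179 181 168 140 112  99 114 125 121 102
   76  67  77 103 119 116 117]
 [178 177 178 181 182 180 179 176 168 159 167 168 146 125 123 129 130 120
   99  78  73  87 112 121 119]
 [178 178 178 179 181 181 179 171 142 125 141 170 175 153 120 118 127 128
  118 100  82  75  93 114 120]
 [180 178 182 178 181 182 172 147 122 119 137 166 184 161 109  91 110 123
  128 113  88  82  82  98 116]
 [177 179 183 182 181 171 146 125 120 123 133 155 168 151  89  71  83  99
  118 122 103  93  85  79  95]
 [163 174 181 173 158 143 12
[... 217 characters left out ...]
81 180 169 154 123  82  68  69  70  67
   65  67  78  96 108 105  89]
 [ 89  99 103 118 138 155 168 179 173 171 167 164 136  78  68  70  71  70
   70  67  67  74  94 107 104]
 [ 86  96 112 133 148 160 175 175 168 164 161 152 118  73  66  72  71  69
   72  70  74  68  74  89 102]
 [ 93  89 108 130 138 145 165 173 171 164 153 125  92  68  69  72  69  72
   69  67  71  67  68  72  82]
 [106 100  91 101 128 142 155 158 157 148 133 109  84  68  68  70  70  69
   71  70  70  71  71  72  68]
 [113 105  94  87 101 119 125 124 119 119 123 109  84  70  69  71  67  67
   67  70  69  70  72  68  67]
 [121 110  98  95  91  88  94 101 104 108 111 112  98  75  71  70  69  73
   69  71  69  69  70  71  69]]
```

The box shows home: the bar lines up with the frame edge and nothing sticks out. Next I carry the scoop to the funnel and tip it slowly.

```bash
cat >> h.py <<'E'
def pose(lip,th,yaw=0.0):
    "TCP pose putting the scoop lip at a point, front down by th deg, scoop yaw = -90+yaw deg"
    Rs=Rot.from_euler('z',np.radians(yaw)-np.pi/2)*Rot.from_euler('y',np.radians(th))
    Rt=Rs*Rot.from_matrix(np.diag([-1.,1,-1]))
    return list(np.array(lip)+Rs.apply([-134,0,51])), list(Rt.as_euler('xyz'))
E
python3 - <<'E'
from h import *
import pickle
print(pose([610,-293,150],0))
p,o=pose([616,122,180],-6,5.2); robot.move_linear(p,o,speed=90)
p,o=pose([610,-293,172],-6); robot.move_linear(p,o,speed=150)
print(robot.current_t(),robot.current_tcp_pos())
for th in (6,14,22,30,38,46,52):
    p,o=pose([610,-293,172-22*min(1,(th+6)/40)],th); robot.move_linear(p,o,speed=32)
    print(th,round(robot.current_t(),2),robot.current_contact_force().round(2))
robot.sleep(0.8)
s=robot.get_image('scene'); t=robot.get_image('top'); w=robot.get_image('wrist'); pickle.dump((s,t,w),open('tip.pkl','wb'))
a=cv2.resize(s['img'][165:315,285:395],(293,400),interpolation=cv2.INTER_CUBIC)
cv2.imwrite('pics/tip.png',cv2.convertScaleAbs(cv2.hconcat([a,cv2.resize(w['img'],(500,400))]),alpha=1.4)); print(robot.current_t())
E
```

```text
([np.float64(610.0), np.float64(-159.0), np.float64(201.0)], [np.float64(3.141592653589793), np.float64(0.0), np.float64(1.5707963267948966)])
22.5417 [ 610.05455903 -153.89455641  208.77269926]
6 23.44 [ 0.58  0.16 -1.25]
14 24.1 [ 0.44  0.66 -2.09]
22 24.77 [-0.83 -0.42 -2.69]
30 25.47 [ 0.04 -0.55 -2.28]
38 26.21 [-0.85 -0.16 -1.28]
46 26.98 [-0.18  0.39 -1.6 ]
52 27.6 [-0.15  0.01 -1.93]
28.55
```

View pics/tip.png

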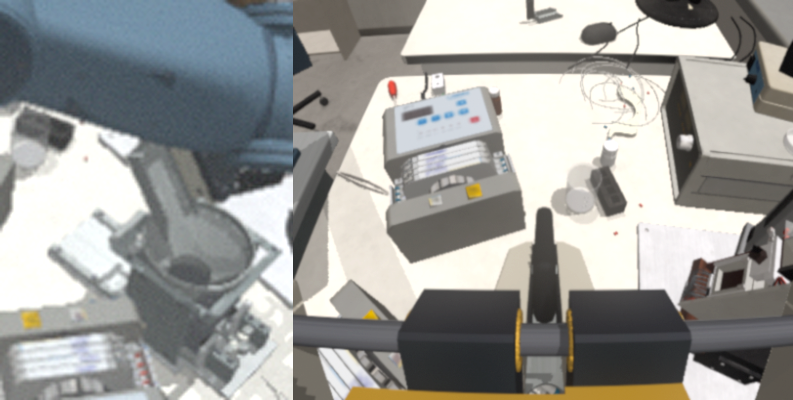

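The scene crop (left) shows the tilted scoop empty and the funnel throat dark and clear at (185,268). The wrist crop (right) mostly shows the gripper. I'll back out, carry the scoop back, and check the scoop and funnel in one composite.

```bash
python3 - <<'E'
from h import *
import pickle
for th,z in ((30,165),(0,185)):
    p,o=pose([610,-285,z],th); robot.move_linear(p,o,speed=90)
p,o=pose([616,122,150],0,5.2); robot.move_linear(p,o,speed=170)
p,o=pose([616,122,40],0,5.2); robot.move_linear(p,o,speed=120)
robot.sleep(0.2)
print(robot.current_t(),robot.current_contact_force(),robot.current_gripper_width())
s=robot.get_image('scene'); t=robot.get_image('top'); w=robot.get_image('wrist'); pickle.dump((s,t,w),open('back.pkl','wb'))
a=cv2.resize(s['img'][225:295,325:395],(395,395),interpolation=cv2.INTER_CUBIC)
b=cv2.resize(t['img'][160:220,350:410],(395,395),interpolation=cv2.INTER_CUBIC)
c=cv2.resize(s['img'][150:220,205:305],(395,200+0),interpolation=cv2.INTER_CUBIC)
d=cv2.resize(w['img'][150:384,150:400],(395,200),interpolation=cv2.INTER_CUBIC)
im=cv2.vconcat([cv2.hconcat([a,b]),cv2.hconcat([c,d])])
cv2.imwrite('pics/back.png',cv2.convertScaleAbs(im,alpha=1.7))
E
```

```text
33.9583 [ 0.18124873  0.3427192  -0.9882447 ] 0.11542793823254682
```

View pics/back.png

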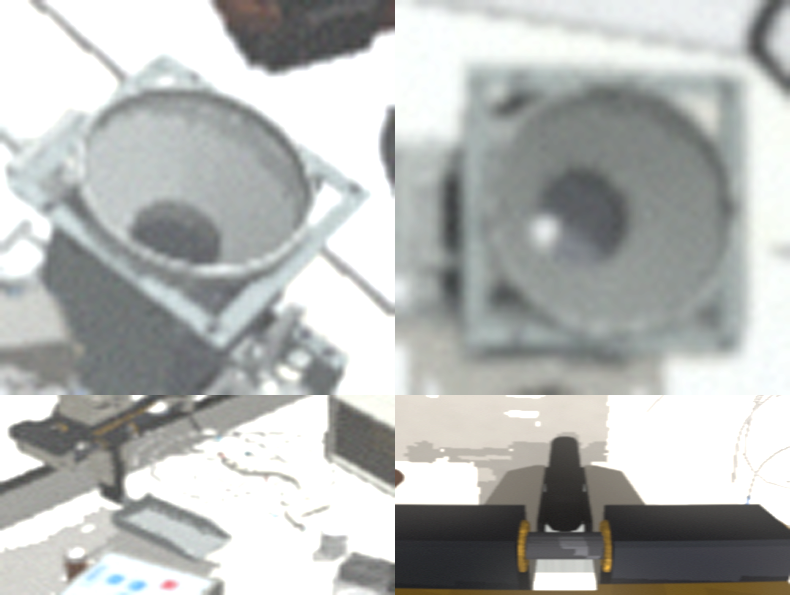

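The scoop is empty, the throat is clear, and a white vial can be seen lying below it in the front of the box. I'll set the scoop down where it stood.

```bash
python3 - <<'E'
from h import *
p,o=pose([616,122,10],0,5.2); robot.move_linear(p,o,speed=80)
p[2]=49; r=robot.move_linear(p,speed=15,f_stop=4)
print(r,robot.current_tcp_pos(),robot.current_contact_force())
robot.move_gripper(0.5); robot.sleep(0.3)
q=robot.current_tcp_pos(); robot.move_linear([q[0],q[1],170],speed=120)
robot.move_ptp([500,330,260],[np.pi,0,np.pi/2+0.09])
w=robot.get_image('wrist'); s=robot.get_image('scene'); t=robot.get_image('top')
import pickle; pickle.dump((s,t,w),open('end.pkl','wb'))
s0=pickle.load(open('scene.pkl','rb')); t0=pickle.load(open('top.pkl','rb'))
for n,p in (('beaker',[668,-22,40]),('amber',[503,197,30]),('bottle',[717,65,30])):
  for a,b in ((s0,s),(t0,t)):
    u,v=proj(b,p).astype(int); d=cv2.absdiff(a['img'][v-9:v+9,u-9:u+9],b['img'][v-9:v+9,u-9:u+9]); print(n,d.mean().round(1),end=' ')
# scoop: before/after tray outline in the scene view
d=cv2.absdiff(s0['img'][185:215,225:270],s['img'][185:215,225:270]); print('scoop diff',d.mean().round(1))
T=t['img'][175:210,195:255].mean(2); ys,xs=np.where(T<95)
print('dark in top',xs.min()+195,xs.max()+195,ys.min()+175,ys.max()+175)
cv2.imwrite('pics/end.png',cv2.convertScaleAbs(cv2.hconcat([cv2.resize(s['img'][140:320,200:400],(400,360)),cv2.resize(t['img'][140:230,185:285],(390,360))]),alpha=1.5))
print(robot.current_t())
E
```

```text
True [603.96299703 255.5432214   52.85500043] [0.22561491 1.22210236 3.80362379]
beaker 7.1 beaker 4.7 amber 7.2 amber 5.1 bottle 9.2 bottle 6.1 scoop diff 12.7
dark in top 201 241 184 201
38.225
```

View pics/end.png

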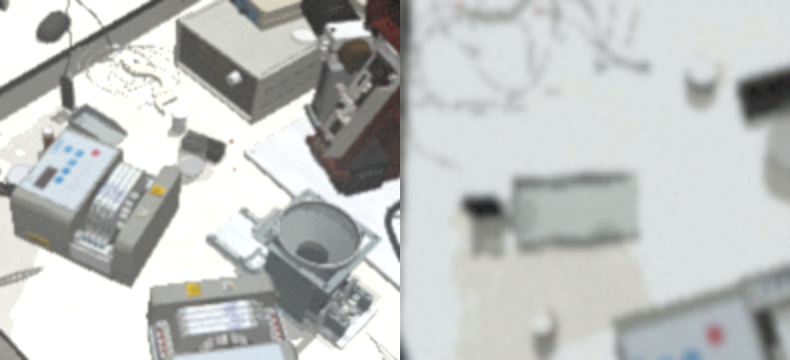

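The empty scoop stands flat with its handle upright, the box is home and the bystanders are where they were. The robot is clear of everything, so I'm handing in.

```bash
python3 -c "
from bench import robot
print(robot.hand_in())"
```

```text
the job is handed in; nothing more can be done
None
```

I pushed the box home against its stop, tipped the four vials down the funnel, set the empty scoop back down flat, and handed the job in after about 38 s. The beaker, brown vial and white bottle were left where they stood. I saw the scoop empty and the throat clear, but did not count the vials in the box.

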